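# Height check of hubs on the assembly bench

### The arm

A 7-joint arm with a two-finger parallel gripper is mounted at the origin on the work surface. World frame = base frame: x ahead of the robot, y to its left, z up, the work surface at z = 0. Lengths are in m, angles in rad, forces in N, time in s.
With the tool pointing down it reaches from about 0.4 to 0.875 m from the base axis. Payload 19.3 kg.
Tool frame: the origin (TCP) lies on the centre line of the jaws, within the pads' length; the fingertips stand 8 mm ahead of it and the grasp point (between the pads) lies 11 mm behind it; z points along the fingers, y is the line along which they close (so a half turn about z gives the same grasp; the last joint's range is limited). The gripper opens to 85 mm and grips with 20 to 120 N. Pads are 22 mm wide; open, the fingers measure 114 mm over their backs; the gripper's body (76 mm by 85 mm) begins 54 mm behind the grasp point. The pads swing forward as they close: fully open they stand 13 mm farther back than shut.
Start: joints at [1.156, 0.521, -0.036, 1.599, 0.021, 1.021, -0.113], TCP at [0.211, -0.588, 0.239] pointing down, gripper open.
Joint ranges: [-2.91, 2.91], [-0.3, 2.13], [-1.5, 1.42], [0.17, 2.43], [-1.26, 4.41], [0.16, 1.93], [-2.52, 2.52]. Speed limits (rad/s): [1.89, 1.89, 2.39, 2.39, 3.01, 3.01, 3.01].

### API

Orientations are given as [roll, pitch, yaw] about the fixed x, y, z axes, in that order (R = Rz(yaw) Ry(pitch) Rx(roll)).
In Python, from workcell import status, grab_frame, camera_params, bot, search_frame, silhouettes gives the robot as it stands.
- The arm moves only by the shell command python3 -m creep 'ROWS' [FORCE]. ROWS is JSON, a list of rows, each a list of 5 numbers: the shift along the tool's x, y, z in units of 60 mm (1.0 is 60 mm), then the turn about the tool's z in units of 8 degrees (1.0 is 8 degrees), then the opening, from 0 (shut) to 1 (fully open). In form: [[x, y, z, twist, hand], ...]. A call has 1 to 5 rows; each row is the pose to reach, as a shift and turn from the pose commanded when the call began, along the tool's axes at that moment; what a row does not reach only later rows make up. A row lasts 1/8 s, in which the tool goes at most 62.5 mm and 10.7 degrees, less where a joint would pass 70% of its speed; a pose out of reach is approached as far as the arm can. A call with a gripper value outside its range is refused whole. The fingers move at their own pace and stop on an object; FORCE is the grip in N (left out, the last holds). Time passes only in rows, so rows that repeat a pose let the fingers close. It gives the time, the measured TCP pose, the force, the opening and the grip force at its end, in the units of the state.
- status.observe(): the state, without advancing time (a new reading comes with each control period).
- grab_frame(name): name is "scene" or "side" or "wrist"; returns the picture (384x512x3 uint8, blue, green, red); there is no depth.
- camera_params(name): a dict with "K" (3x3 intrinsics, pixels), "k1" (the pictures are not rectified: a ray, as slopes to the right and down, at radius r is drawn at 1 + k1 r^2 times it, then the intrinsics apply), "rvec" (rotation vector, rad) and "tvec" (3), from world to camera coordinates, as OpenCV has them; the wrist camera has in their place "tool_from_camera" (4x4, takes a point from camera to tool coordinates, whose origin is the TCP and whose axes are the flange's). Camera axes: x right, y down, z forward; pixel columns grow to the right and rows downward; lengths in m; the calibration is good to about 2 mm. A picture is of the moment at which its call begins: read the wrist's pose just before it. camera_params takes no time and is no camera call.
- bot.job_done(): hands the job in; it is judged then, once.
Trained networks look in the newest picture that a camera, given by its name, has taken for a name from the list of things; names that differ only in an ending like _2 or _b are one class to them, and where a whole thing is asked for, a point or a joint stands for the part that bears it (a point fixed in the world has none). Each returns a list of dicts, best first, with "p" (0 to 1); they miss things now and then, are a little off and sometimes report something else, mostly with a low value. They report only what shows in the picture. A call takes as long as a camera call.
- search_frame(camera, name): "extent" ([left, top, right, bottom] as shares, 0 to 1, of the picture: columns of its width, rows of its height, round what is visible of it).
- silhouettes(camera, name): "mask" (384x512 bool, what is visible of it) and "extent" ([left, top, right, bottom] as shares, 0 to 1, of the picture: columns of its width, rows of its height, round what is visible of it).
The state is a dict: "clock": time; "qpos": joint angles; "qd": joint speeds; "joint_efforts": joint torques, N m; "position": TCP position; "tool_rot": TCP orientation; "force": force on the tool from outside, world axes, zero at the start; "moment": the same for the moment, N m; "grip_width": finger opening in m; "finger_force": force on a finger pad.
Only numpy, scipy, OpenCV 4.12 (cv2) and the standard library are available. Lean on these libraries where they do the work, as an engineer would, in place of code of your own. Each camera call takes 0.05 s, during which the arm holds its last target. There are 200 camera calls.

### The job

Take the loose dust caps off the hubs and set them side by side in the cap tray, right way up. Then check every hub, working from the robot's left to its right along the plate: stand the bridge gauge squarely over the hub with both legs down on the plate and its sprung foot on the spigot, hold it a moment and read it. Stand the one short hub upright in the reject box, leave the good ones standing on the plate, put the gauge back standing along its rubber pad, and never tip the gauge over or knock the other things on the bench about.

Things in the scene. Friction and masses are not known exactly. Their poses are not given: they have to be found in the camera images.
- plate: fixed flat steel reference plate, 270 mm (x) by 380 mm (y), 30 mm thick. Origin: centre of its underside on the bench; its +y end is the robot's left
- hub_a: machined aluminium hub: round flange 66 mm across, 14 mm thick, and on it a central spigot 36 mm across. Overall height 60 mm (good) or 52 mm (short): just one of the three is short, which one is for the gauge to tell. 0.3 kg. Origin: centre of the underside, z up. The hubs stand upright in a row along the plate y, in any order, about 115 mm apart
- hub_b: machined aluminium hub: round flange 66 mm across, 14 mm thick, and on it a central spigot 36 mm across. Overall height 60 mm (good) or 52 mm (short): just one of the three is short, which one is for the gauge to tell. 0.3 kg. Origin: centre of the underside, z up. The hubs stand upright in a row along the plate y, in any order, about 115 mm apart
- hub_c: machined aluminium hub: round flange 66 mm across, 14 mm thick, and on it a central spigot 36 mm across. Overall height 60 mm (good) or 52 mm (short): just one of the three is short, which one is for the gauge to tell. 0.3 kg. Origin: centre of the underside, z up. The hubs stand upright in a row along the plate y, in any order, about 115 mm apart
- cap_a: loose black plastic dust cap, an upside-down cup 58 mm high and 50 mm across, top 10 mm solid, 40 g. It covers a hub spigot with a few mm of play; its rim rests on the flange, 14 mm above the hub underside. Origin: centre of the open lower rim, z up to the closed top. Two or three caps are present
- cap_b: loose black plastic dust cap, an upside-down cup 58 mm high and 50 mm across, top 10 mm solid, 40 g. It covers a hub spigot with a few mm of play; its rim rests on the flange, 14 mm above the hub underside. Origin: centre of the open lower rim, z up to the closed top. Two or three caps are present
- cap_c: loose black plastic dust cap, an upside-down cup 58 mm high and 50 mm across, top 10 mm solid, 40 g. It covers a hub spigot with a few mm of play; its rim rests on the flange, 14 mm above the hub underside. Origin: centre of the open lower rim, z up to the closed top. Two or three caps are present
- cap_tray: fixed open green tray, 245 mm (x) by 85 mm (y), 20 mm high, walls and floor 5 mm, two dividers across it make three compartments in a row along its x, each about 75 by 75 mm, centres at x = -80, 0 and +80 mm. Origin: centre of its underside
- gauge: loose bridge gauge, 0.48 kg: two legs with a 100 mm gap along its x, on feet 60 mm wide in y (132 mm overall in x); crossbar 95 to 115 mm above the feet with a dial either side; on top a black grip block, 50 (x) by 24 mm (y), 115 to 160 mm up: pinch it across y. Sprung foot midway between the legs. Origin: midway, level with the feet undersides, z up. Starts on the pad, x along the pad x
- foot (a joint): gauge reading, m: how far its sprung foot (22 mm disc) is pushed up; range 0 to 0.035. 0 when hanging free, its underside then 45 mm above the feet undersides. Standing on the plate over a bare good hub it reads 0.015, over the short hub 0.007, over a capped hub 0.027. Spring 40 N/m, about 0.5 N preload
- pad: fixed black rubber pad where the gauge is kept, 170 mm (x) by 110 mm (y), 6 mm thick. Origin: centre of its underside
- reject: fixed open blue square box for rejects, 130 by 130 mm, 40 mm high, walls and floor 5 mm. Origin: centre of its underside
- driver: bystander: screwdriver 190 mm long lying on the bench; leave alone
- oil: bystander: closed bottle 60 mm in diameter, 140 mm high; leave alone
- can: bystander: closed can 84 mm in diameter, 82 mm high; leave alone

How it is judged:
On the way, in this order (a step that is already met when the one before it is completed fails the run):
1. all dust caps stand in the cap tray, right way up (x of cap_a in the frame of cap_tray between -0.12 and 0.12 m and y of cap_a in the frame of cap_tray between -0.04 and 0.04 m and z of cap_a in the frame of cap_tray between 0 and 0.011 m and angle between each of cap_a, cap_b, cap_c's own z axis and vertical below 0.15 rad and contact force between the fingers and cap_a below 0.2 N and linear speed of each of cap_a, cap_b, cap_c below 0.03 m/s and x of cap_b in the frame of cap_tray between -0.12 and 0.12 m and y of cap_b in the frame of cap_tray between -0.04 and 0.04 m and z of cap_b in the frame of cap_tray between 0 and 0.011 m and contact force between the fingers and cap_b below 0.2 N and x of cap_c in the frame of cap_tray between -0.12 and 0.12 m and y of cap_c in the frame of cap_tray between -0.04 and 0.04 m and z of cap_c in the frame of cap_tray between 0 and 0.011 m and contact force between the fingers and cap_c below 0.2 N), for 0.2 s.
2. the gauge stands over the leftmost hub, foot on its spigot (((y of hub_a in the frame of plate above 0.0575 m and horizontal distance between gauge and hub_a below 0.018 m and value of joint foot between 0.0115 and 0.019 m and z of gauge in the frame of plate below 0.0325 m and angle between gauge's own z axis and vertical below 0.05 rad and z of hub_a in the frame of plate below 0.033 m) or (y of hub_b in the frame of plate above 0.0575 m and horizontal distance between gauge and hub_b below 0.018 m and value of joint foot between 0.003 and 0.011 m and z of gauge in the frame of plate below 0.0325 m and angle between gauge's own z axis and vertical below 0.05 rad and z of hub_b in the frame of plate below 0.033 m) or (y of hub_c in the frame of plate above 0.0575 m and horizontal distance between gauge and hub_c below 0.018 m and value of joint foot between 0.0115 and 0.019 m and z of gauge in the frame of plate below 0.0325 m and angle between gauge's own z axis and vertical below 0.05 rad and z of hub_c in the frame of plate below 0.033 m))), for 0.3 s.
3. then over the middle hub (((y of hub_a in the frame of plate between -0.0575 and 0.0575 m and horizontal distance between gauge and hub_a below 0.018 m and value of joint foot between 0.0115 and 0.019 m and z of gauge in the frame of plate below 0.0325 m and angle between gauge's own z axis and vertical below 0.05 rad and z of hub_a in the frame of plate below 0.033 m) or (y of hub_b in the frame of plate between -0.0575 and 0.0575 m and horizontal distance between gauge and hub_b below 0.018 m and value of joint foot between 0.003 and 0.011 m and z of gauge in the frame of plate below 0.0325 m and angle between gauge's own z axis and vertical below 0.05 rad and z of hub_b in the frame of plate below 0.033 m) or (y of hub_c in the frame of plate between -0.0575 and 0.0575 m and horizontal distance between gauge and hub_c below 0.018 m and value of joint foot between 0.0115 and 0.019 m and z of gauge in the frame of plate below 0.0325 m and angle between gauge's own z axis and vertical below 0.05 rad and z of hub_c in the frame of plate below 0.033 m))), for 0.3 s.
4. then over the rightmost hub (((y of hub_a in the frame of plate below -0.0575 m and horizontal distance between gauge and hub_a below 0.018 m and value of joint foot between 0.0115 and 0.019 m and z of gauge in the frame of plate below 0.0325 m and angle between gauge's own z axis and vertical below 0.05 rad and z of hub_a in the frame of plate below 0.033 m) or (y of hub_b in the frame of plate below -0.0575 m and horizontal distance between gauge and hub_b below 0.018 m and value of joint foot between 0.003 and 0.011 m and z of gauge in the frame of plate below 0.0325 m and angle between gauge's own z axis and vertical below 0.05 rad and z of hub_b in the frame of plate below 0.033 m) or (y of hub_c in the frame of plate below -0.0575 m and horizontal distance between gauge and hub_c below 0.018 m and value of joint foot between 0.0115 and 0.019 m and z of gauge in the frame of plate below 0.0325 m and angle between gauge's own z axis and vertical below 0.05 rad and z of hub_c in the frame of plate below 0.033 m))), for 0.3 s.
At the end, for the whole second after the job is handed in: Each cap stands rim down on the cap tray floor; the short hub stands upright in the reject box, the good hubs upright on the plate; the gauge stands on its pad within 35 mm of its centre each way, along it within 0.45 rad; all at rest, upright within 0.1 rad (caps, short hub 0.15) (all of step 1 and x of hub_b in the frame of reject between -0.06 and 0.06 m and y of hub_b in the frame of reject between -0.06 and 0.06 m and z of hub_b in the frame of reject between 0 and 0.01 m and angle between hub_b's own z axis and vertical below 0.15 rad and linear speed of each of hub_b, hub_a, hub_c, gauge below 0.03 m/s and x of hub_a in the frame of plate between -0.13 and 0.13 m and y of hub_a in the frame of plate between -0.185 and 0.185 m and z of hub_a in the frame of plate between 0.027 and 0.033 m and angle between each of hub_a, hub_c, gauge's own z axis and vertical below 0.1 rad and x of hub_c in the frame of plate between -0.13 and 0.13 m and y of hub_c in the frame of plate between -0.185 and 0.185 m and z of hub_c in the frame of plate between 0.027 and 0.033 m and x of gauge in the frame of pad between -0.035 and 0.035 m and y of gauge in the frame of pad between -0.035 and 0.035 m and z of gauge in the frame of pad between 0.002 and 0.01 m and angle between the x axis of gauge and the x axis of pad, either way round below 0.45 rad); the robot touches nothing.
It fails at once if the gauge is tipped over (angle between gauge's own z axis and vertical above 0.7 rad).
It fails at once if driver is knocked away (distance of driver from where it was at the start of the episode above 0.05 m).
It fails at once if oil is knocked away (distance of oil from where it was at the start of the episode above 0.05 m).
It fails at once if can is knocked away (distance of can from where it was at the start of the episode above 0.05 m).
Of cap_a, cap_b, cap_c only 2 to 3 are there at a start; the rules pass over those that are not, and their reading is None.
At some moment in a run one of hub_a, hub_b, hub_c may be knocked a few centimetres aside while the robot is not near it.
It also fails if it takes over 208 s, if anything falls off the work surface, if the arm or the gripper's body presses on something with over 40 N, if the wrist force passes 120 N, or if a joint passes its speed limit or range.

## Working session

There is one attempt and no reset: what is moved stays moved. The work goes in short steps, Python scripts to look and compute and a shell command to move; the robot and the scene stay as the last step left them, time stands still between calls to the robot, and variables do not carry over. Pictures are saved under pics/ and viewed, at most 14 in all, crops included, and the job is handed in when it is done.

```bash
ls; mkdir -p pics
python3 - <<'E'
from workcell import status, grab_frame, camera_params, search_frame
import cv2
s=status.observe(); print(s)
for n in("scene","side","wrist"):
    im=grab_frame(n); cv2.imwrite(f"pics/{n}0.png",im); print(n,camera_params(n))
    for o in ("hub_a","cap_a","cap_tray","gauge","pad","reject","plate","driver","oil","can"):
        print(o,[([round(v,3) for v in d["extent"]],round(d["p"],2)) for d in search_frame(n,o)][:4])
a=cv2.imread("pics/scene0.png");
E
```

```text
pics
{'clock': 0.0, 'qpos': array([ 1.15582686,  0.52202695, -0.0363124 ,  1.59999415,  0.02116823,
        1.02109844, -0.11278324]), 'qd': array([ 0.00029664, -0.00029088,  0.00043925, -0.00028361, -0.00027818,
        0.00207972,  0.00100382]), 'joint_efforts': array([-9.26288594e-04, -9.27100253e+01,  1.97989918e+00, -3.69930553e+01,
        1.80180359e-02,  8.09068879e-03,  2.22824161e-05]), 'position': array([ 0.21109331, -0.58792683,  0.23872278]), 'tool_rot': array([-3.14045113e+00,  6.18770230e-05,  3.44746421e-01]), 'force': array([0.37687764, 0.99280332, 0.21951496]), 'moment': array([ 2.87245655e-02,  2.69547530e-05, -3.46826058e-02]), 'finger_force': 0.0, 'grip_width': 0.08571656168904658}
scene {'K': array([[461.49378171,   0.        , 259.85083451],
       [  0.        , 461.49378171, 188.10496557],
       [  0.        ,   0.        ,   1.        ]]), 'k1': -0.18023631878441795, 'rvec': array([ 0.70655281,  2.77229575, -0.84695199]), 'tvec': array([ 0.54507799, -0.18967504,  1.43605166])}
hub_a [([0.496, 0.426, 0.533, 0.459], 0.71), ([0.532, 0.488, 0.573, 0.545], 0.56)
[... 1536 characters left out ...]
317, 0.679], 0.71), ([0.361, 0.4, 0.684, 0.746], 0.27)]
wrist {'K': array([[273.52970219,   0.        , 254.36617736],
       [  0.        , 273.52970219, 183.42200285],
       [  0.        ,   0.        ,   1.        ]]), 'k1': 0.01930311191955933, 'tool_from_camera': array([[ 2.94479183e-05, -9.61417402e-01, -2.75093762e-01,
         6.94924229e-02],
       [ 9.99999635e-01,  2.63198423e-04, -8.12797916e-04,
         6.21185078e-04],
       [ 8.53842305e-04, -2.75093638e-01,  9.61417059e-01,
        -1.35864711e-01],
       [ 0.00000000e+00,  0.00000000e+00,  0.00000000e+00,
         1.00000000e+00]])}
hub_a []
cap_a []
cap_tray []
gauge []
pad []
reject []
plate []
driver []
oil []
can []
```

```bash
cat > h.py <<'E'
import numpy as np, cv2
from scipy.spatial.transform import Rotation as R
from workcell import status, grab_frame, camera_params, search_frame, silhouettes
def pose():
    s=status.observe(); return s["position"],R.from_euler("xyz",s["tool_rot"]).as_matrix(),s
def cam(n):
    c=camera_params(n)
    if n=="wrist":
        p,r,_=pose(); T=c["tool_from_camera"]; A=r@T[:3,:3]; o=p+r@T[:3,3]; Rw=A.T; return c,Rw,-Rw@o
    return c,cv2.Rodrigues(c["rvec"])[0],c["tvec"]
def ray(C,u,v):
    c,Rw,t=C; K=c["K"]; k=c["k1"]
    uv=cv2.undistortPoints(np.array([[[u,v]]],float),K,np.array([k,0,0,0]))[0,0]
    return -Rw.T@t, Rw.T@np.array([*uv,1])
def atz(C,u,v,z):
    o,d=ray(C,u,v); return o+d*(z-o[2])/d[2]
def proj(C,P):
    c,Rw,t=C; return cv2.projectPoints(np.array(P,float).reshape(-1,1,3),cv2.Rodrigues(Rw)[0],t,c["K"],np.array([c["k1"],0,0,0]))[0][:,0]
def tri(rays):
    A=0;b=0
    for o,d in rays:
        d=d/np.linalg.norm(d);M=np.eye(3)-np.outer(d,d);A=A+M;b=b+M@o
    return np.linalg.solve(A,b)
def ctr(e): return ((e[0]+e[2])*256,(e[1]+e[3])*192)
def yawof(p):  # silhouettes -> minarearect
    pass
def go(p_xy_z,yaw=None):
    "units for a move of TCP to p, with tool yaw change"
    p,r,s=pose(); d=r.T@(np.array(p_xy_z)-p)/.06
    cur=np.arctan2(r[1,0],r[0,0]); tw=0
    if yaw is not None:
        tw=-(((yaw-cur)+np.pi/2)%np.pi-np.pi/2)  # tool z down
    print("move units",d.round(3),"twist",round(np.degrees(tw)/8,2),"tcp",p.round(4),"yaw",round(cur,3),"q",s["qpos"].round(2),"t",s["clock"])
E
python3 - <<'E'
import cv2
from h import *
S=cam("scene");D=cam("side")
import numpy as np
g=lambda e:ctr(e)
pair={"cap":([.566,.534,.608,.61],[.556,.406,.6,.487]),"cap2":([.53,.443,.579,.524],[.514,.474,.553,.548]),"cap3":([.493,.371,.522,.441],[.46,.522,.501,.608]),
"gauge":([.36,.207,.455,.352],[.574,.249,.668,.404]),"oil":([.304,.35,.358,.468],[.466,.273,.508,.398]),"can":([.475,.75,.544,.857],[.23,.555,.317,.679]),
"pad":([.354,.286,.468,.382],[.55,.334,.679,.431]),"rej":([.465,.204,.571,.313],[.68,.36,.786,.473]),"tray":([.623,.652,.818,.846],[.313,.725,.546,.947]),"plate":([.407,.344,.706,.718],[.358,.403,.68,.749])}
for k,(a,b) in pair.items(): print(k,tri([ray(S,*ctr(a)),ray(D,*ctr(b))]).round(3), atz(S,*ctr(a),.02)[:2].round(3),atz(D,*ctr(b),.02)[:2].round(3))
E
```

```text
cap [0.537 0.068 0.136] [0.551 0.094] [ 0.589 -0.173]
cap2 [0.556 0.01  0.076] [ 0.534 -0.022] [ 0.59  -0.047]
cap3 [ 0.595 -0.009  0.071] [ 0.543 -0.145] [0.608 0.057]
gauge [ 0.609 -0.345  0.073] [ 0.591 -0.393] [ 0.643 -0.422]
oil [ 0.783 -0.232  0.066] [ 0.776 -0.267] [ 0.824 -0.294]
can [0.767 0.267 0.05 ] [0.761 0.258] [0.792 0.248]
pad [ 0.613 -0.336 -0.006] [ 0.623 -0.31 ] [ 0.598 -0.308]
rej [ 0.416 -0.339  0.02 ] [ 0.416 -0.339] [ 0.416 -0.337]
tray [ 0.494  0.335 -0.   ] [0.504 0.34 ] [0.485 0.345]
plate [0.561 0.032 0.011] [0.562 0.031] [0.557 0.045]
```

View pics/scene0.png

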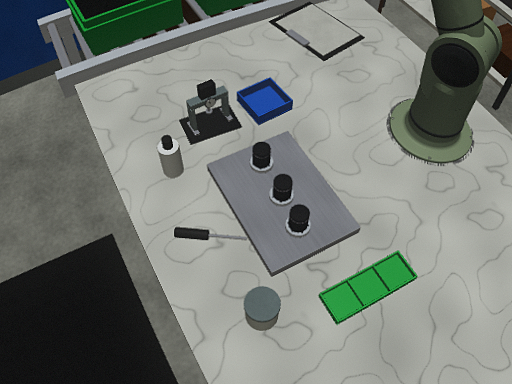

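View pics/side0.png

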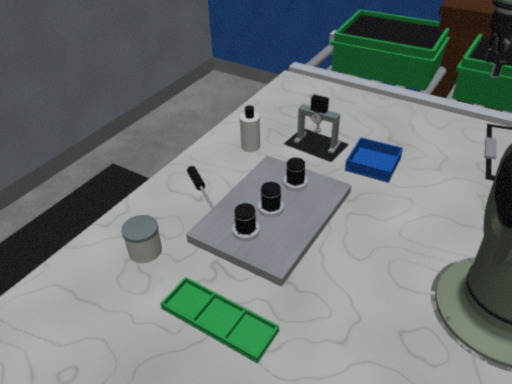

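```bash
cat >> h.py <<'E'
from scipy.optimize import minimize
def box(cx,cy,z0,z1,lx,ly): return [np.array([[cx+sx*lx/2,cy+sy*ly/2,z] for sx in(-1,1) for sy in(-1,1) for z in(z0,z1)])]
def cyl(z0,z1,r): 
    a=np.linspace(0,2*np.pi,32,endpoint=False); return [np.array([[r*np.cos(t),r*np.sin(t),z] for t in a for z in(z0,z1)])]
GA=box(0,0,.095,.115,.132,.03)+box(0,0,.115,.16,.05,.024)+box(-.058,0,0,.1,.016,.03)+box(.058,0,0,.1,.016,.03)+box(-.058,0,0,.006,.016,.06)+box(.058,0,0,.006,.016,.06)
SH={"plate":box(0,0,0,.03,.27,.38),"cap_tray":box(0,0,0,.02,.245,.085),"reject":box(0,0,0,.04,.13,.13),"pad":box(0,0,0,.006,.17,.11),"gauge":GA,"cap_a":cyl(0,.058,.025),"hub_a":cyl(0,.014,.033)+cyl(.014,.06,.018)}
def draw(C,parts,x,y,z,yaw,S=8):
    m=np.zeros((384,512),np.uint8);c,s=np.cos(yaw),np.sin(yaw)
    for P in parts:
        Q=P@np.array([[c,s,0],[-s,c,0],[0,0,1]])+[x,y,z]
        h=cv2.convexHull((proj(C,Q)*16).astype(np.int32)); cv2.fillConvexPoly(m,h,255,cv2.LINE_AA,4)
    return m/255.
def fit(parts,z,masks,x0,dof=3,occ=None):
    def cost(v):
        yaw=v[2] if dof==3 else 0
        return sum(1-(np.minimum(d:=draw(C,parts,v[0],v[1],z,yaw),m).sum())/np.maximum(d,m).sum() for C,m in masks)
    x0=np.array(x0[:dof],float); best=None
    sim=np.vstack([x0]+[x0+np.eye(dof)[i]*[.015,.015,.15][i] for i in range(dof)])
    r=minimize(cost,x0,method="Nelder-Mead",options=dict(initial_simplex=sim,xatol=1e-4,fatol=1e-4)); return r.x.round(4),round(r.fun/len(masks),3)
E
python3 - <<'E'
from h import *
C={n:cam(n) for n in("scene","side")}
init={"plate":[.562,.02],"cap_tray":[.494,.338],"reject":[.416,-.339],"pad":[.615,-.33],"gauge":[.615,-.335]}
zz={"gauge":.006}
for k,x in init.items():
    M={n:sorted(silhouettes(n,k),key=lambda d:-d["p"])[:1] for n in C}
    mm={n:M[n][0]["mask"].astype(np.uint8) for n in C if M[n]}
    if k=="plate": # fill occluded by hubs
        mm={n:cv2.morphologyEx(m,cv2.MORPH_CLOSE,np.ones((31,31))) for n,m in mm.items()}
    if k=="pad":
        mm={n:np.maximum(m,cv2.morphologyEx(m,cv2.MORPH_CLOSE,np.ones((15,15)))) for n,m in mm.items()}
    for sub in (list(mm),*[[n] for n in mm]):
        r=min((fit(SH[k],zz.get(k,0),[(C[n],mm[n].astype(float)) for n in sub],x+[y0]) for y0 in(-.4,0,.4)),key=lambda r:r[1])
        print(k,sub,r)
for n in C:
    for d in silhouettes(n,"cap_a"):
        v,u=np.nonzero(d["mask"]);
        p0=atz(C[n],u.mean(),v.mean(),.03+.014+.03)
        print(n,"cap",round(d["p"],2),fit(SH["cap_a"],.044,[(C[n],d["mask"].astype(float))],p0,2))
E
```

```text
plate ['scene', 'side'] (array([0.5635, 0.0007, 0.0026]), np.float64(0.048))
plate ['scene'] (array([ 5.604e-01,  2.000e-04, -9.000e-04]), np.float64(0.05))
plate ['side'] (array([ 0.5643, -0.0009, -0.0042]), np.float64(0.043))
cap_tray ['scene', 'side'] (array([ 0.4981,  0.3328, -0.0027]), np.float64(0.061))
cap_tray ['scene'] (array([0.4963, 0.3335, 0.0084]), np.float64(0.069))
cap_tray ['side'] (array([ 0.5   ,  0.332 , -0.0122]), np.float64(0.046))
reject ['scene'] (array([ 0.4214, -0.3381,  0.0897]), np.float64(0.047))
reject ['scene'] (array([ 0.4214, -0.3381,  0.0897]), np.float64(0.047))
pad ['scene', 'side'] (array([ 0.6115, -0.3454, -0.078 ]), np.float64(0.185))
pad ['scene'] (array([ 0.6098, -0.3456, -0.0317]), np.float64(0.162))
pad ['side'] (array([ 0.6159, -0.3481, -0.0462]), np.float64(0.201))
gauge ['scene', 'side'] (array([ 0.6105, -0.345 ,  0.0679]), np.float64(0.26))
gauge ['scene'] (array([ 0.6099, -0.3448,  0.0197]), np.float64(0.22))
gauge ['side'] (array([ 0.6115, -0.3454,  0.1714]), np.float64(0.283))
scene cap 0.94 (array([ 0.5594, -0.1093]), np.float64(0.119))
scene cap 0.71 (array([0.5629, 0.0098]), np.float64(0.179))
scene cap 0.67 (array([0.573 , 0.1085]), np.float64(0.185))
side cap 0.96 (array([ 0.5601, -0.1128]), np.float64(0.114))
side cap 0.87 (array([0.5761, 0.1093]), np.float64(0.235))
side cap 0.65 (array([0.5649, 0.0091]), np.float64(0.158))
```

Run:
```python
from h import *
go([.574,.0,.30],0)
```

```text
move units [ 9.003 -7.184 -1.012] twist 2.47 tcp [ 0.2112 -0.5882  0.2393] yaw 0.345 q [ 1.16  0.52 -0.04  1.6   0.02  1.02 -0.11] t 2.25
```

```bash
python3 -m creep '[[0,0,-0.6,1.2,1],[0,0,-1,2.47,1],[0,0,-1,2.47,1]]' 30; python3 -m creep '[[0.5,-0.8,0,0,1],[1,-1.6,0,0,1],[1.5,-2.4,0,0,1],[2,-3.2,0,0,1],[2.5,-4,0,0,1]]'; python3 -m creep '[[0.5,-0.8,0,0,1],[1,-1.6,0,0,1],[1.5,-2.4,0,0,1],[2,-3.2,0,0,1],[2.5,-4,0,0,1]]';python3 -m creep '[[0.5,-0.8,0,0,1],[1,-1.6,0,0,1],[1,-1.8,0,0,1],[1,-1.8,0,0,1]]'
python3 - <<'E'
from h import *
go([.574,.109,.30],0)
im=grab_frame("wrist");cv2.imwrite("pics/w1.png",im)
C=cam("wrist")
for d in silhouettes("wrist","cap_a"):
        v,u=np.nonzero(d["mask"]);p0=atz(C,u.mean(),v.mean(),.08)
        print("cap",round(d["p"],2),fit(SH["cap_a"],.044,[(C,d["mask"].astype(float))],p0,2))
E
```

```text
clock: 2.62
position: [0.2116, -0.5888, 0.301]
tool_rot: [3.139, -0.001, -0.001]
force: [0.2, -0.5, -0.4]
grip_width: 0.0857
finger_force: 0.0
clock: 3.25
position: [0.3618, -0.3464, 0.2987]
tool_rot: [-3.141, 0.001, 0.003]
force: [1.6, -0.5, -0.5]
grip_width: 0.0857
finger_force: 0.0
clock: 3.88
position: [0.5118, -0.1066, 0.2987]
tool_rot: [3.142, 0.001, 0.002]
force: [0.1, -1.0, -0.1]
grip_width: 0.0852
finger_force: 0.0
clock: 4.38
position: [0.5708, 0.0001, 0.2986]
tool_rot: [3.142, 0.001, 0.003]
force: [0.5, -0.9, -0.3]
grip_width: 0.0857
finger_force: 0.0
move units [ 0.058 -1.815 -0.024] twist 0.02 tcp [5.708e-01 1.000e-04 2.986e-01] yaw 0.003 q [ 0.08  0.39 -0.25  1.66  0.1   1.11 -1.77] t 4.375
cap 0.93 (array([ 0.5571, -0.116 ]), np.float64(0.083))
cap 0.91 (array([0.5618, 0.0063]), np.float64(0.061))
cap 0.55 (array([0.5736, 0.1068]), np.float64(0.085))
```

View pics/w1.png

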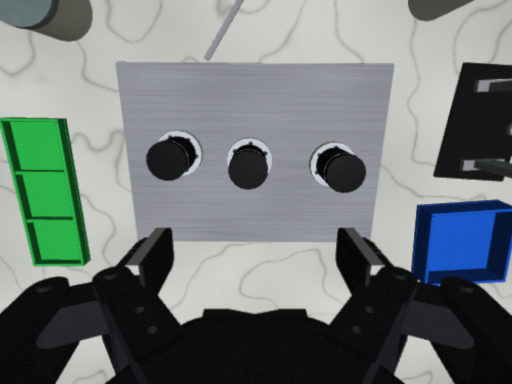

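```bash
python3 -m creep '[[0,-0.9,0.5,0,1],[0.05,-1.8,1.2,0,1],[0.05,-1.8,2,0,1],[0.05,-1.8,2.6,0,1],[0.05,-1.8,2.6,0,1]]' 30
python3 - <<'E'
from h import *
C=cam("wrist"); grab_frame("wrist")
go([.574,.108,.072],0)
for d in silhouettes("wrist","cap_a")[:3]:
        v,u=np.nonzero(d["mask"]);p0=atz(C,u.mean(),v.mean(),.08)
        print("cap",round(d["p"],2),fit(SH["cap_a"],.044,[(C,d["mask"].astype(float))],p0,2))
E
```

```text
clock: 5.1
position: [0.5731, 0.106, 0.1415]
tool_rot: [3.14, 0.004, -0.001]
force: [-0.2, -0.2, 0.5]
grip_width: 0.0852
finger_force: 0.0
move units [-0.002 -0.027  1.191] twist -0.01 tcp [0.5742 0.1064 0.1435] yaw -0.001 q [-0.11  0.58 -0.25  1.79  0.19  0.8  -2.02] t 5.15
cap 0.67 (array([0.5624, 0.0082]), np.float64(0.08))
cap 0.62 (array([0.5738, 0.1085]), np.float64(0.058))
cap 0.61 (array([ 0.5579, -0.1165]), np.float64(0.034))
```

```bash
python3 -m creep '[[0,-0.03,0.6,0,1],[0,-0.03,1.19,0,1],[0,-0.03,1.19,0,0.3],[0,-0.03,1.19,0,0.3],[0,-0.03,1.19,0,0.3]]' 30; python3 -m creep '[[0,0,0,0,0.3],[0,0,0,0,0.3],[0,0,-0.4,0,0.3],[0,0,-1.2,0,0.3],[0,0,-1.8,0,0.3]]' 30;  python3 - <<'E'
from h import *
go([.578,.333,.18],0)
E
```

```text
clock: 5.82
position: [0.5756, 0.1096, 0.0744]
tool_rot: [-3.141, -0.003, -0.001]
force: [-0.4, -0.4, 6.2]
grip_width: 0.05
finger_force: 30.6
clock: 6.45
position: [0.5751, 0.1096, 0.1837]
tool_rot: [-3.141, -0.003, -0.0]
force: [0.1, -0.2, -0.9]
grip_width: 0.0504
finger_force: 31.6
move units [ 0.048 -3.723  0.064] twist -0.0 tcp [0.5751 0.1096 0.1837] yaw -0.0 q [-0.1   0.53 -0.26  1.75  0.17  0.87 -2.01] t 6.45
```

```bash
python3 -m creep '[[0.05,-0.9,0,0,0.3],[0.05,-1.8,0,0,0.3],[0.05,-2.8,0,0,0.3],[0.05,-3.72,0,0,0.3],[0.05,-3.72,0.8,0,0.3]]' 30; python3 -m creep '[[0,0,0.8,0,0.3],[0,0,1.2,0,0.3],[0,0,1.4,0,0.3],[0,0,1.5,0,0.3],[0,0,1.55,0,0.3]]' 30;  python3 - <<'E'
from h import *
go([.578,.333,.037],0)
grab_frame("scene");grab_frame("side")
for n in("scene","side"):
  C=cam(n)
  for d in silhouettes(n,"cap_a")[:3]:
        v,u=np.nonzero(d["mask"]);p0=atz(C,u.mean(),v.mean(),.05)
        if p0[1]>.2: print("cap",n,round(d["p"],2),fit(SH["cap_a"],.01,[(C,d["mask"].astype(float))],p0,2))
E
```

```text
clock: 7.08
position: [0.5779, 0.3395, 0.1362]
tool_rot: [-3.135, -0.006, 0.005]
force: [0.3, -1.7, -1.8]
grip_width: 0.0507
finger_force: 31.6
clock: 7.7
position: [0.5779, 0.333, 0.04]
tool_rot: [-3.141, -0.001, -0.0]
force: [0.4, -0.0, -0.8]
grip_width: 0.0504
finger_force: 31.6
move units [0.001 0.    0.049] twist -0.0 tcp [0.5779 0.333  0.04  ] yaw -0.0 q [-0.47  0.83 -0.23  1.6   0.25  0.74 -2.38] t 7.7
cap scene 0.76 (array([0.585 , 0.3348]), np.float64(0.468))
cap side 0.67 (array([0.5761, 0.3324]), np.float64(0.325))
```

```bash
python3 -m creep '[[0,0,0.07,0,0.3],[0,0,0.07,0,0.3],[0,0,0.07,0,1],[0,0,0.07,0,1],[0,0,0.07,0,1]]' 30; python3 -m creep '[[0,0,0,0,1],[0,0,-0.6,0,1],[0,0,-1.3,0,1],[0,0,-2.2,0,1],[0,0,-2.7,0,1]]' 30;  python3 - <<'E'
from h import *
go([.563,.008,.2],0)
grab_frame("wrist")
C=cam("wrist")
for d in silhouettes("wrist","cap_a"):
        v,u=np.nonzero(d["mask"]);p0=atz(C,u.mean(),v.mean(),.05)
        print("cap",round(d["p"],2),[fit(SH["cap_a"],z,[(C,d["mask"].astype(float))],p0,2) for z in(.005,.044)])
E
```

```text
clock: 8.52
position: [0.5773, 0.3327, 0.0346]
tool_rot: [3.142, 0.0, -0.0]
force: [-0.6, 0.6, 0.4]
grip_width: 0.0856
finger_force: 0.0
clock: 9.15
position: [0.5779, 0.3331, 0.1996]
tool_rot: [-3.14, -0.002, -0.0]
force: [-0.1, 0.7, -0.4]
grip_width: 0.0854
finger_force: 0.0
move units [-0.247  5.418 -0.015] twist -0.0 tcp [0.5779 0.3331 0.1996] yaw -0.0 q [-0.44  0.64 -0.27  1.51  0.19  1.02 -2.33] t 9.15
cap 0.9 [(array([0.5761, 0.3333]), np.float64(0.033)), (array([0.5891, 0.3339]), np.float64(0.257))]
```

```bash
python3 -m creep '[[-0.1,1,0,0,1],[-0.2,2,0,0,1],[-0.25,3,0,0,1],[-0.25,4,0,0,1],[-0.25,5,0,0,1]]' 30; python3 -m creep '[[0,0.42,0.3,0,1],[0,0.42,0.9,0,1],[0,0.42,0.9,0,1]]' 30;  python3 - <<'E'
from h import *
go([.562,.007,.072],0)
grab_frame("wrist")
C=cam("wrist")
for d in silhouettes("wrist","cap_a"):
        v,u=np.nonzero(d["mask"]);p0=atz(C,u.mean(),v.mean(),.05)
        print("cap",round(d["p"],2),[fit(SH["cap_a"],z,[(C,d["mask"].astype(float))],p0,2) for z in(.005,.044)])
E
```

```text
clock: 9.88
position: [0.5618, 0.0308, 0.1961]
tool_rot: [3.142, 0.001, 0.0]
force: [1.3, 0.2, 0.2]
grip_width: 0.0856
finger_force: 0.0
clock: 10.25
position: [0.5607, 0.0073, 0.1405]
tool_rot: [3.142, 0.005, -0.0]
force: [-0.9, 0.1, 0.3]
grip_width: 0.0856
finger_force: 0.0
move units [0.027 0.005 1.141] twist -0.0 tcp [0.5607 0.0073 0.1405] yaw -0.0 q [ 0.05  0.56 -0.24  1.85  0.18  0.76 -1.85] t 10.25
cap 0.82 [(array([0.5444, 0.0095]), np.float64(0.265)), (array([0.5629, 0.0084]), np.float64(0.046))]
cap 0.79 [(array([ 0.5451, -0.1468]), np.float64(0.277)), (array([ 0.5589, -0.1149]), np.float64(0.021))]
```

```bash
python3 -m creep '[[0.03,0,0.6,0,1],[0.03,0,1.14,0,1],[0.03,0,1.14,0,0.3],[0.03,0,1.14,0,0.3],[0.03,0,1.14,0,0.3]]' 30; python3 -m creep '[[0,0,0,0,0.3],[0,0,0,0,0.3],[0,0,-0.4,0,0.3],[0,0,-1.2,0,0.3],[0,0,-1.8,0,0.3]]' 30;  python3 - <<'E'
from h import *
go([.498,.333,.18],0)
E
```

```text
clock: 10.98
position: [0.5652, 0.0078, 0.0763]
tool_rot: [-3.141, -0.003, 0.0]
force: [-0.4, -0.3, 6.6]
grip_width: 0.0505
finger_force: 31.2
clock: 11.6
position: [0.5646, 0.0076, 0.1855]
tool_rot: [-3.141, -0.003, -0.0]
force: [0.6, -0.7, -1.0]
grip_width: 0.0504
finger_force: 31.6
move units [-1.111 -5.423  0.09 ] twist -0.0 tcp [0.5646 0.0076 0.1855] yaw -0.0 q [ 0.07  0.5  -0.25  1.81  0.16  0.85 -1.83] t 11.6
```

```bash
python3 -m creep '[[-0.25,-1,0,0,0.3],[-0.5,-2,0,0,0.3],[-0.7,-3,0,0,0.3],[-0.9,-4,0,0,0.3],[-1.1,-5,0,0,0.3]]' 30; python3 -m creep '[[0,-0.42,0,-1.2,0.3],[0,-0.42,0.9,-1.2,0.3],[0,-0.42,1.6,-1.2,0.3],[0,-0.42,2.1,-1.2,0.3],[0,-0.42,2.25,-1.2,0.3]]' 30;  python3 - <<'E'
from h import *
go([.498,.333,.036],0)
E
```

```text
clock: 12.22
position: [0.4979, 0.3096, 0.1839]
tool_rot: [-3.141, -0.002, -0.0]
force: [0.3, -0.4, -0.4]
grip_width: 0.0509
finger_force: 31.6
clock: 12.85
position: [0.4979, 0.3326, 0.0469]
tool_rot: [3.141, 0.001, 0.167]
force: [-0.2, 0.1, 0.8]
grip_width: 0.0508
finger_force: 31.6
move units [ 0.003 -0.006  0.182] twist 1.2 tcp [0.4979 0.3326 0.0469] yaw 0.167 q [-0.5   0.75 -0.27  1.79  0.31  0.65 -2.35] t 12.85
```

```bash
python3 -m creep '[[0,0,0.1,0,0.3],[0,0,0.15,0,0.3],[0,0,0.15,0,1],[0,0,0.15,0,1],[0,0,0.15,0,1]]' 30; python3 -m creep '[[0,0,0,0,1],[0,0,-0.6,0,1],[0,0,-1.3,0,1],[0,0,-2.2,0.6,1],[0,0,-2.7,1.2,1]]' 30;  python3 - <<'E'
from h import *
go([.559,-.115,.14],0)
grab_frame("wrist")
C=cam("wrist")
for d in silhouettes("wrist","cap_a"):
        v,u=np.nonzero(d["mask"]);p0=atz(C,u.mean(),v.mean(),.05)
        print("cap",round(d["p"],2),[fit(SH["cap_a"],z,[(C,d["mask"].astype(float))],p0,2) for z in(.005,.044)])
E
```

```text
clock: 13.48
position: [0.4983, 0.3328, 0.0386]
tool_rot: [-3.141, -0.0, 0.167]
force: [-0.0, 0.2, 0.5]
grip_width: 0.0854
finger_force: 0.0
clock: 14.1
position: [0.4986, 0.3331, 0.2031]
tool_rot: [-3.14, -0.002, -0.003]
force: [1.0, -0.3, 0.1]
grip_width: 0.0853
finger_force: 0.0
move units [1.027 7.467 1.041] twist -0.02 tcp [0.4986 0.3331 0.2031] yaw -0.003 q [-0.48  0.53 -0.29  1.7   0.18  0.94 -2.42] t 14.1
cap 0.97 [(array([0.4971, 0.333 ]), np.float64(0.052)), (array([0.51  , 0.3335]), np.float64(0.274))]
cap 0.95 [(array([0.5766, 0.333 ]), np.float64(0.072)), (array([0.5717, 0.3331]), np.float64(0.299))]
```

```bash
python3 -m creep '[[0.2,1,0,0,1],[0.4,2,0,0,1],[0.6,3,0,0,1],[0.8,4,0,0,1],[1,5,0,0,1]]' 30; python3 -m creep '[[0,1,0,0,1],[0,2,0.3,0,1],[0,2.47,1.04,0,1],[0,2.47,1.04,0,1]]' 30;  python3 - <<'E'
from h import *
go([.559,-.115,.072],0)
grab_frame("wrist")
C=cam("wrist")
for d in silhouettes("wrist","cap_a"):
        v,u=np.nonzero(d["mask"]);p0=atz(C,u.mean(),v.mean(),.05)
        print("cap",round(d["p"],2),[fit(SH["cap_a"],z,[(C,d["mask"].astype(float))],p0,2) for z in(.005,.044)])
E
```

```text
clock: 14.82
position: [0.558, 0.0307, 0.1998]
tool_rot: [3.142, 0.001, 0.001]
force: [1.9, 1.0, 0.2]
grip_width: 0.0852
finger_force: 0.0
clock: 15.32
position: [0.5557, -0.1177, 0.1345]
tool_rot: [-3.141, 0.006, -0.003]
force: [0.5, 1.8, 0.9]
grip_width: 0.0853
finger_force: 0.0
move units [ 0.06  -0.045  1.042] twist -0.02 tcp [ 0.5557 -0.1177  0.1345] yaw -0.003 q [ 0.26  0.57 -0.21  1.83  0.17  0.76 -1.62] t 15.325
cap 0.93 [(array([ 0.5384, -0.1119]), np.float64(0.296)), (array([ 0.559 , -0.1125]), np.float64(0.021))]
```

```bash
python3 -m creep '[[0.05,-0.05,0.6,0,1],[0.05,-0.05,1.05,0,1],[0.05,-0.05,1.05,0,0.3],[0.05,-0.05,1.05,0,0.3],[0.05,-0.05,1.05,0,0.3]]' 30; python3 -m creep '[[0,0,0,0,0.3],[0,0,0,0,0.3],[0,0,-0.4,0,0.3],[0,0,-1.2,0,0.3],[0,0,-1.8,0,0.3]]' 30;  python3 - <<'E'
from h import *
go([.418,.333,.18],0)
E
```

```text
clock: 16.05
position: [0.5621, -0.1119, 0.0768]
tool_rot: [-3.142, -0.003, 0.0]
force: [-0.0, 1.8, 3.7]
grip_width: 0.0498
finger_force: 30.3
clock: 16.68
position: [0.5616, -0.1124, 0.1859]
tool_rot: [3.141, -0.002, 0.0]
force: [0.9, -0.3, 0.1]
grip_width: 0.0492
finger_force: 31.1
move units [-2.393 -7.423  0.091] twist 0.0 tcp [ 0.5616 -0.1124  0.1859] yaw 0.0 q [ 0.26  0.51 -0.23  1.79  0.15  0.86 -1.61] t 16.675
```

```bash
python3 -m creep '[[-0.3,-1,0,0,0.3],[-0.6,-2,0,0,0.3],[-0.9,-3,0,0,0.3],[-1.2,-4,0,0,0.3],[-1.5,-5,0,0,0.3]]' 30; python3 -m creep '[[-0.3,-0.8,0,0,0.3],[-0.6,-1.6,0,0,0.3],[-0.89,-2.42,0,0,0.3],[-0.89,-2.42,0,-1,0.3],[-0.89,-2.42,0,-2,0.3]]' 30; python3 -m creep '[[0,0,0.8,0,0.3],[0,0,1.6,0,0.3],[0,0,2.1,0,0.3],[0,0,2.2,0,0.3]]' 30;  python3 - <<'E'
from h import *
go([.418,.333,.0385],0)
E
```

```text
clock: 17.3
position: [0.4709, 0.1888, 0.1843]
tool_rot: [-3.141, -0.002, -0.0]
force: [0.6, -0.2, -0.2]
grip_width: 0.0494
finger_force: 31.1
clock: 17.92
position: [0.4175, 0.3332, 0.184]
tool_rot: [-3.141, -0.002, 0.286]
force: [-0.7, 0.0, -0.2]
grip_width: 0.0497
finger_force: 31.2
clock: 18.42
position: [0.4176, 0.3319, 0.0504]
tool_rot: [3.141, 0.001, 0.279]
force: [-0.6, 0.7, 0.2]
grip_width: 0.0496
finger_force: 31.2
move units [ 0.012 -0.016  0.198] twist 2.0 tcp [0.4176 0.3319 0.0504] yaw 0.279 q [-0.59  0.67 -0.27  1.96  0.32  0.55 -2.37] t 18.425
```

Release and then go toward the gauge while checking the caps.

```bash
python3 -m creep '[[0,0,0.12,0,0.3],[0,0,0.2,0,0.3],[0,0,0.2,0,1],[0,0,0.2,0,1],[0,0,0.2,0,1]]' 30; python3 -m creep '[[0,0,0,0,1],[0,0,-0.6,0,1],[0,0,-1.3,0,1],[0,0,-2.2,1,1],[0,0,-3.1,2,1]]' 30;  python3 - <<'E'
from h import *
go([.611,-.345,.26],0)
grab_frame("wrist")
C=cam("wrist")
for d in silhouettes("wrist","cap_a"):
        v,u=np.nonzero(d["mask"]);p0=atz(C,u.mean(),v.mean(),.05)
        print("cap",round(d["p"],2),[fit(SH["cap_a"],z,[(C,d["mask"].astype(float))],p0,2) for z in(.005,.044)])
E
```

```text
clock: 19.05
position: [0.4181, 0.3322, 0.0392]
tool_rot: [-3.141, -0.0, 0.279]
force: [-0.9, 0.6, -0.4]
grip_width: 0.0852
finger_force: 0.0
clock: 19.68
position: [0.4177, 0.3319, 0.2267]
tool_rot: [-3.141, 0.001, -0.005]
force: [0.6, -0.0, -0.1]
grip_width: 0.0856
finger_force: 0.0
move units [ 3.274 11.266 -0.562] twist -0.03 tcp [0.4177 0.3319 0.2267] yaw -0.005 q [-0.58  0.4  -0.27  1.84  0.13  0.91 -2.48] t 19.675
cap 0.89 [(array([0.416, 0.334]), np.float64(0.054)), (array([0.4273, 0.3324]), np.float64(0.253))]
cap 0.74 [(array([0.5823, 0.3342]), np.float64(0.034)), (array([0.5755, 0.3342]), np.float64(0.106))]
cap 0.6 [(array([0.4986, 0.3337]), np.float64(0.063)), (array([0.494 , 0.3343]), np.float64(0.272))]
```

```bash
python3 -m creep '[[0.15,0.9,-0.2,0,1],[0.3,1.9,-0.4,0,1],[0.5,2.9,-0.75,0,1],[0.7,3.9,-0.75,0,1],[0.8,4.9,-0.75,0,1]]' 30; python3 -m creep '[[0.2,1,0,0,1],[0.4,2,0,0,1],[0.6,3,0,0,1],[0.8,4,0,0,1],[1,5,0,0,1]]' 30; python3 -m creep '[[0.1,1,0,0,1],[0.25,1.4,0,0,1],[0.25,1.4,0,0,1]]' 30;  python3 - <<'E'
from h import *
go([.611,-.345,.26],0)
im=grab_frame("wrist"); cv2.imwrite("pics/w2.png",im)
C=cam("wrist")
def best(k,z,x,m): return min((fit(SH[k],z,[(C,m)],x+[a]) for a in(-.3,0,.3)),key=lambda r:r[1])
for k,z,x in(("gauge",.006,[.611,-.345]),("pad",0,[.612,-.345]),("reject",0,[.42,-.338])):
  for d in silhouettes("wrist",k)[:1]: print(k,round(d["p"],2),best(k,z,x,d["mask"].astype(float)))
for d in silhouettes("wrist","hub_a"):
  v,u=np.nonzero(d["mask"]);p0=atz(C,u.mean(),v.mean(),.05)
  print("hub",round(d["p"],2),fit(SH["hub_a"],.03,[(C,d["mask"].astype(float))],p0,2))
E
```

```text
clock: 20.4
position: [0.4661, 0.036, 0.2701]
tool_rot: [-3.142, -0.001, 0.0]
force: [0.6, 0.7, -0.4]
grip_width: 0.0854
finger_force: 0.0
clock: 21.02
position: [0.5259, -0.2639, 0.2698]
tool_rot: [-3.142, -0.0, 0.0]
force: [1.1, 0.6, 0.7]
grip_width: 0.0851
finger_force: 0.0
clock: 21.4
position: [0.5404, -0.3477, 0.2689]
tool_rot: [-3.142, 0.001, -0.002]
force: [-0.5, 0.4, -0.2]
grip_width: 0.0854
finger_force: 0.0
move units [ 1.177 -0.047  0.147] twist -0.02 tcp [ 0.5404 -0.3477  0.2689] yaw -0.002 q [ 0.47  0.52  0.01  1.52 -0.01  1.1  -1.09] t 21.4
gauge 0.55 (array([ 0.6087, -0.3496,  0.0359]), np.float64(0.158))
pad 0.65 (array([ 0.6101, -0.3468, -0.0662]), np.float64(0.481))
reject 0.71 (array([ 0.4201, -0.3403,  0.0732]), np.float64(0.029))
hub 0.86 (array([ 0.557 , -0.1121]), np.float64(0.076))
hub 0.81 (array([0.5628, 0.0127]), np.float64(0.036))
```

View pics/w2.png

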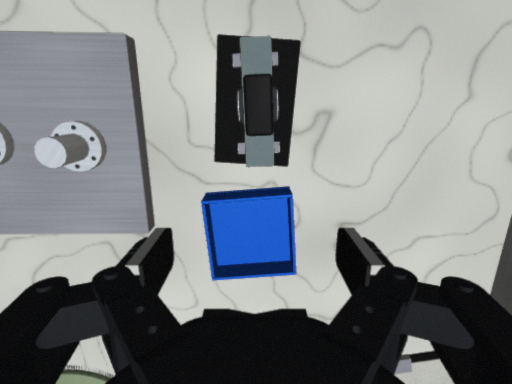

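Run:
```python
from h import *
C=cam("wrist")
im=cv2.imread("pics/w2.png")
roi=np.zeros((384,512),np.uint8); roi[66:142,236:282]=1
m=((im.max(2)<45)&(roi>0)).astype(np.uint8)
n,l,st,ce=cv2.connectedComponentsWithStats(m); i=1+np.argmax(st[1:,4]); print(st[i],ce[i])
m=(l==i).astype(float)
print(fit(box(0,0,.121,.166,.05,.024),0,[(C,m)],[.61,-.347,0]), atz(C,*ce[i],.166))
for u in((217,36),(300,41),(289,165),(215,163)): print(atz(C,*u,.006))
```

```text
[ 243   66   39   76 2205] [262.70294785 103.5723356 ]
(array([ 0.61  , -0.3494,  0.0493]), np.float64(0.25)) [ 0.61183071 -0.35222918  0.166     ]
[ 0.6971622  -0.29602258  0.006     ]
[ 0.69137381 -0.40511696  0.006     ]
[ 0.52484341 -0.39687412  0.006     ]
[ 0.52772924 -0.28662077  0.006     ]
```

```bash
python3 -m creep '[[0.6,0,0,0,1],[1.17,0.02,0.3,0,1],[1.17,0.02,0.9,0,1],[1.17,0.02,0.9,0,1]]' 30
python3 - <<'E'
from h import *
go([.610,-.348,.143],0)
im=grab_frame("wrist"); cv2.imwrite("pics/w3.png",im)
C=cam("wrist")
print(proj(C,[[.61+a*.025,-.348+b*.012,.166] for a in(-1,1) for b in(-1,1)]).round())
for d in silhouettes("wrist","gauge")[:1]: print(round(d["p"],2),fit(SH["gauge"],.006,[(C,d["mask"].astype(float))],[.611,-.348,.04]))
E
```

```text
clock: 22.15
position: [0.6101, -0.3458, 0.2137]
tool_rot: [-3.14, 0.004, 0.001]
force: [-1.1, -0.1, 0.5]
grip_width: 0.0853
finger_force: 0.0
move units [0.003 0.04  1.178] twist 0.01 tcp [ 0.6101 -0.3458  0.2137] yaw 0.001 q [ 0.43  0.67  0.01  1.39 -0.01  1.08 -1.13] t 22.15
[[272. 238.]
 [240. 238.]
 [273. 173.]
 [239. 173.]]
0.68 (array([ 0.6119, -0.3523,  0.0333]), np.float64(0.117))
```

View pics/w3.png

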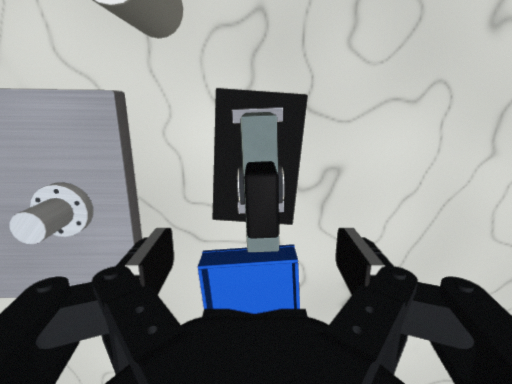

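```bash
python3 -m creep '[[0,0.1,0.5,-0.2,1],[0,0.1,1.15,-0.2,1],[0,0.1,1.15,-0.2,1],[0,0.1,1.15,-0.2,0.35],[0,0.1,1.15,-0.2,0.35]]' 50; python3 -m creep '[[0,0,0,0,0.1],[0,0,0,0,0.1],[0,0,0,0,0.1],[0,0,0,0,0.1]]' 50
python3 - <<'E'
from h import *
go([.61,-.352,.143],0)
im=grab_frame("scene"); cv2.imwrite("pics/s2.png",cv2.resize(im[40:250,130:380],None,fx=3,fy=2.8))
C=cam("scene")
for d in silhouettes("scene","gauge")[:1]: print(round(d["p"],2),fit(SH["gauge"],.006,[(C,d["mask"].astype(float))],[.611,-.348,.04]))
E
```

```text
clock: 22.88
position: [0.6119, -0.3536, 0.1492]
tool_rot: [3.14, -0.003, 0.028]
force: [-0.8, 0.2, -0.3]
grip_width: 0.0518
finger_force: 0.0
clock: 23.38
position: [0.6115, -0.3528, 0.1479]
tool_rot: [-3.141, -0.001, 0.028]
force: [-1.7, 3.7, 7.8]
grip_width: 0.0234
finger_force: 49.3
move units [-0.025 -0.014  0.081] twist 0.2 tcp [ 0.6115 -0.3528  0.1479] yaw 0.028 q [ 0.44  0.74 -0.    1.44  0.    0.96 -1.1 ] t 23.375
0.95 (array([ 0.6095, -0.3458,  0.0175]), np.float64(0.334))
```

View pics/s2.png

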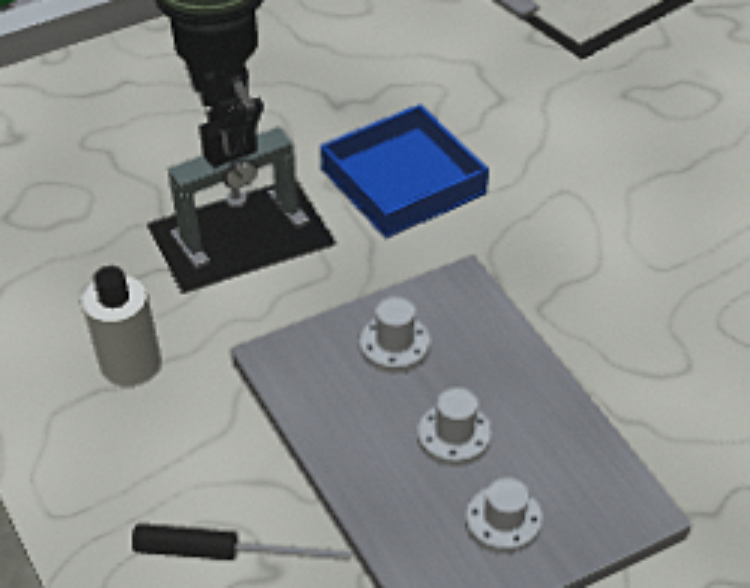

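```bash
python3 -m creep '[[0,0,-0.1,0,0.1],[0,0,-0.6,0.2,0.1],[0,0,-1.2,0.2,0.1],[0,0,-1.8,0.2,0.1],[0,0,-2.1,0.2,0.1]]' 60; python3 -m creep '[[0,0,0,0,0.1],[0,-0.4,0,0,0.1],[-0.05,-1,0,0,0.1],[-0.1,-1.6,0,0,0.1],[-0.15,-2.2,0,0,0.1]]' 60;  python3 - <<'E'
from h import *
go([.574,.108,.275],0)
E
```

```text
clock: 24.1
position: [0.6113, -0.3534, 0.2748]
tool_rot: [3.141, -0.001, -0.0]
force: [-0.4, 0.3, -6.3]
grip_width: 0.023
finger_force: 60.0
clock: 24.72
position: [0.6012, -0.2198, 0.2709]
tool_rot: [-3.141, 0.003, -0.0]
force: [0.0, 0.4, -5.6]
grip_width: 0.0233
finger_force: 59.9
move units [-0.454 -5.463 -0.063] twist -0.0 tcp [ 0.6012 -0.2198  0.2709] yaw -0.0 q [ 0.26  0.52 -0.01  1.52  0.    1.11 -1.32] t 24.725
```

```bash
python3 -m creep '[[-0.1,-0.9,0,0,0.1],[-0.2,-1.8,-0.03,0,0.1],[-0.3,-2.7,-0.03,0,0.1],[-0.4,-3.6,-0.03,0,0.1],[-0.45,-4.5,-0.03,0,0.1]]' 60; python3 -m creep '[[0,-0.6,0,0,0.1],[0,-0.95,0,0,0.1],[0,-0.95,0,0,0.1],[0,-0.95,0,0,0.1]]' 60;  python3 - <<'E'
from h import *
go([.574,.108,.175],0)
for n in("scene","side"):
  im=grab_frame(n);cv2.imwrite(f"pics/{n}3.png",im)
  C=cam(n); p=pose()[0]
  for d in silhouettes(n,"gauge")[:1]: print(n,round(d["p"],2),fit(SH["gauge"],p[2]-.142,[(C,d["mask"].astype(float))],[p[0],p[1],0.]))
  for d in silhouettes(n,"hub_a"):
    v,u=np.nonzero(d["mask"]);p0=atz(C,u.mean(),v.mean(),.05)
    print("hub",round(d["p"],2),fit(SH["hub_a"],.03,[(C,d["mask"].astype(float))],p0,2))
a=cv2.imread("pics/scene3.png")[80:280,170:370];b=cv2.imread("pics/side3.png")[80:280,170:370]
cv2.imwrite("pics/c3.png",cv2.resize(np.hstack([a,b]),None,fx=2,fy=2))
E
```

```text
clock: 25.35
position: [0.574, 0.0504, 0.2732]
tool_rot: [3.141, 0.002, -0.0]
force: [1.2, -0.0, -6.3]
grip_width: 0.0227
finger_force: 60.0
clock: 25.85
position: [0.5751, 0.1046, 0.2741]
tool_rot: [3.141, 0.001, -0.001]
force: [0.2, 0.4, -4.9]
grip_width: 0.0229
finger_force: 60.2
move units [-0.016 -0.059  1.651] twist -0.01 tcp [0.5751 0.1046 0.2741] yaw -0.001 q [-0.22  0.42 -0.08  1.67  0.04  1.05 -1.89] t 25.85
scene 0.8 (array([0.5744, 0.1091, 0.0441]), np.float64(0.313))
hub 0.69 (array([ 0.5597, -0.1103]), np.float64(0.1))
hub 0.65 (array([0.5751, 0.1138]), np.float64(0.161))
hub 0.47 (array([0.5659, 0.0109]), np.float64(0.696))
hub 0.72 (array([0.5666, 0.007 ]), np.float64(0.645))
hub 0.65 (array([ 0.5607, -0.1142]), np.float64(0.141))
hub 0.62 (array([0.5774, 0.1094]), np.float64(0.167))
hub 0.23 (array([0.7422, 0.2816]), np.float64(0.465))
```

View pics/c3.png

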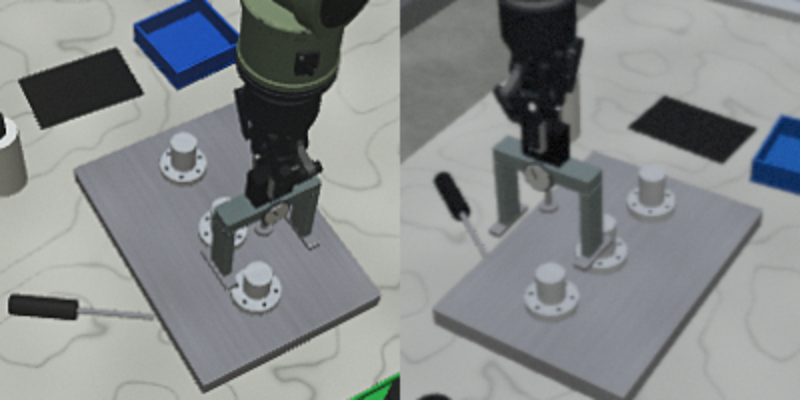

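```bash
python3 -m creep '[[0,-0.07,0.4,0,0.1],[0,-0.07,0.8,0,0.1],[0,-0.07,1.1,0,0.1],[0,-0.07,1.4,0,0.1],[0,-0.07,1.5,0,0.1]]' 60; python3 -m creep '[[0,0,0.05,0,0.1],[0,0,0.1,0,0.1],[0,0,0.12,0,0.1],[0,0,0.14,0,0.1],[0,0,0.16,0,0.1]]' 60
```

```text
clock: 26.78
position: [0.5748, 0.1098, 0.1839]
tool_rot: [3.141, 0.001, -0.0]
force: [-0.4, -0.5, -5.4]
grip_width: 0.0229
finger_force: 60.1
clock: 27.4
position: [0.5753, 0.1101, 0.1752]
tool_rot: [-3.141, -0.0, -0.0]
force: [0.7, -0.0, -4.7]
grip_width: 0.0229
finger_force: 60.3
```

```bash
python3 -m creep '[[0,0,0.02,0,0.1],[0,0,0.03,0,0.1],[0,0,0.04,0,0.1],[0,0,0.05,0,0.1],[0,0,0.05,0,0.1]]' 60;python3 -m creep '[[0,0,0.01,0,0.1],[0,0,0.02,0,0.1],[0,0,0.03,0,0.1],[0,0,0.04,0,0.1],[0,0,0.04,0,0.1]]' 60
```

```text
clock: 28.02
position: [0.5751, 0.1101, 0.1721]
tool_rot: [-3.142, 0.0, -0.0]
force: [0.2, 0.7, -4.5]
grip_width: 0.0229
finger_force: 60.3
clock: 28.65
position: [0.5752, 0.1106, 0.1717]
tool_rot: [-3.141, -0.001, 0.0]
force: [-11.6, 1.9, 30.7]
grip_width: 0.0232
finger_force: 64.8
```

```bash
python3 -m creep '[[0,0,-0.01,0,0.1],[0,0,-0.025,0,0.1],[0,0,-0.025,0,0.1],[0,0,-0.025,0,0.1],[0,0,-0.025,0,0.1]]' 60
python3 - <<'E'
from h import *
for n in("scene","side"):
  im=grab_frame(n);cv2.imwrite(f"pics/{n}4.png",im)
C=cam("scene"); D=cam("side"); p=[[.575,.11,.12]]
a,b=proj(C,p)[0].astype(int),proj(D,p)[0].astype(int)
A=cv2.imread("pics/scene4.png")[a[1]-45:a[1]+45,a[0]-60:a[0]+60];B=cv2.imread("pics/side4.png")[b[1]-45:b[1]+45,b[0]-60:b[0]+60]
print(status.observe()["force"],a,b)
cv2.imwrite("pics/c4.png",cv2.resize(np.vstack([A,B]),(600,900),interpolation=cv2.INTER_CUBIC)[:, :] if 0 else cv2.resize(np.hstack([A,B]),(800,300),interpolation=cv2.INTER_CUBIC))
E
```

```text
clock: 29.28
position: [0.5752, 0.1103, 0.1718]
tool_rot: [-3.141, -0.0, -0.0]
force: [-4.8, 0.8, 10.3]
grip_width: 0.0231
finger_force: 62.2
[-4.00158699  1.50970213 10.54426722] [299 208] [243 203]
```

View pics/c4.png

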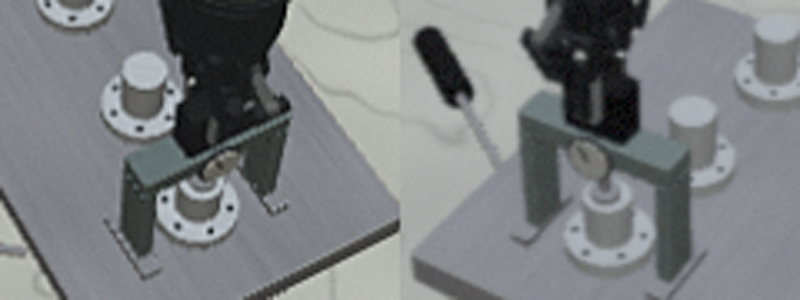

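```bash
python3 -m creep '[[0,0,-0.3,0,0.1],[0,0,-0.85,0,0.1],[-0.1,0.6,-0.85,0,0.1],[-0.2,1.2,-0.85,0,0.1],[-0.2,1.69,-0.85,0,0.1]]' 60; python3 -m creep '[[0,0,0,0,0.1],[0,0,0,0,0.1]]' 60;  python3 - <<'E'
from h import *
go([.563,.009,.172],0)
for n in("scene","side"):
  im=grab_frame(n);cv2.imwrite(f"pics/{n}5.png",im);C=cam(n)
  for d in silhouettes(n,"hub_a"):
    v,u=np.nonzero(d["mask"]);p0=atz(C,u.mean(),v.mean(),.05)
    print(n,round(d["p"],2),fit(SH["hub_a"],.03,[(C,d["mask"].astype(float))],p0,2))
E
```

```text
clock: 30.0
position: [0.5628, 0.0071, 0.2231]
tool_rot: [3.141, -0.0, -0.001]
force: [0.3, 0.1, -5.6]
grip_width: 0.0228
finger_force: 60.1
clock: 30.25
position: [0.5632, 0.0091, 0.2227]
tool_rot: [-3.141, -0.0, 0.0]
force: [-0.4, 0.4, -5.5]
grip_width: 0.023
finger_force: 60.2
move units [-0.004  0.002  0.845] twist 0.0 tcp [0.5632 0.0091 0.2227] yaw 0.0 q [-0.07  0.44 -0.07  1.78  0.04  0.92 -1.73] t 30.25
scene 0.93 (array([0.5721, 0.1121]), np.float64(0.237))
scene 0.77 (array([0.5639, 0.0096]), np.float64(0.165))
scene 0.57 (array([ 0.558 , -0.1141]), np.float64(0.342))
side 0.83 (array([0.5647, 0.0081]), np.float64(0.103))
side 0.76 (array([0.5777, 0.1095]), np.float64(0.199))
side 0.71 (array([ 0.5602, -0.1136]), np.float64(0.567))
```

```bash
python3 -m creep '[[0,0,0.3,0,0.1],[0,0,0.55,0,0.1],[0,0,0.7,0,0.1],[0,0,0.78,0,0.1],[0,0,0.81,0,0.1]]' 60; python3 -m creep '[[0,0,0.01,0,0.1],[0,0,0.02,0,0.1],[0,0,0.03,0,0.1],[0,0,0.04,0,0.1],[0,0,0.04,0,0.1]]' 60
```

```text
clock: 31.08
position: [0.5632, 0.0088, 0.1736]
tool_rot: [-3.142, 0.0, -0.0]
force: [-0.2, 0.8, -3.4]
grip_width: 0.0229
finger_force: 60.4
clock: 31.7
position: [0.5632, 0.0088, 0.1718]
tool_rot: [-3.141, -0.001, -0.0]
force: [-4.8, 1.8, 6.6]
grip_width: 0.0229
finger_force: 62.0
```

```bash
python3 -m creep '[[0,0,0.005,0,0.1],[0,0,0.01,0,0.1],[0,0,0.01,0,0.1],[0,0,0.01,0,0.1],[0,0,0.01,0,0.1]]' 60
python3 - <<'E'
from h import *
for n in("scene","side"):
  im=grab_frame(n);cv2.imwrite(f"pics/{n}6.png",im)
E
python3 -m creep '[[0,0,-0.3,0,0.1],[0,0,-0.86,0,0.1],[0,0.6,-0.86,0,0.1],[-0.03,1.3,-0.86,0,0.1],[-0.05,2.03,-0.86,0,0.1]]' 60; python3 -m creep '[[0,0,0,0,0.1],[0,0,0,0,0.1]]' 60;  python3 - <<'E'
from h import *
go([.559,-.113,.172],0)
for n in("scene","side"):
  im=grab_frame(n);cv2.imwrite(f"pics/{n}7.png",im);C=cam(n)
  for d in silhouettes(n,"hub_a"):
    v,u=np.nonzero(d["mask"]);p0=atz(C,u.mean(),v.mean(),.05)
    print(n,round(d["p"],2),fit(SH["hub_a"],.03,[(C,d["mask"].astype(float))],p0,2))
C=cam("scene"); D=cam("side"); p=[[.563,.009,.12]]
a,b=proj(C,p)[0].astype(int),proj(D,p)[0].astype(int)
A=cv2.imread("pics/scene6.png")[a[1]-45:a[1]+45,a[0]-60:a[0]+60];B=cv2.imread("pics/side6.png")[b[1]-45:b[1]+45,b[0]-60:b[0]+60]
cv2.imwrite("pics/c6.png",cv2.resize(np.hstack([A,B]),(800,300),interpolation=cv2.INTER_CUBIC))
E
```

```text
clock: 32.33
position: [0.5632, 0.0089, 0.1718]
tool_rot: [-3.141, -0.001, 0.0]
force: [-8.6, 1.4, 17.1]
grip_width: 0.0231
finger_force: 63.4
clock: 33.05
position: [0.56, -0.1144, 0.2223]
tool_rot: [3.141, -0.0, 0.0]
force: [0.6, -0.4, -5.5]
grip_width: 0.0227
finger_force: 60.5
clock: 33.3
position: [0.5601, -0.1128, 0.2221]
tool_rot: [-3.141, 0.0, -0.0]
force: [0.1, 0.5, -5.0]
grip_width: 0.0231
finger_force: 60.7
move units [-0.018  0.003  0.835] twist -0.0 tcp [ 0.5601 -0.1128  0.2221] yaw -0.0 q [ 0.13  0.46 -0.05  1.76  0.03  0.92 -1.5 ] t 33.3
scene 0.97 (array([0.5636, 0.0089]), np.float64(0.129))
scene 0.58 (array([0.5741, 0.1103]), np.float64(0.224))
scene 0.56 (array([ 0.5572, -0.1116]), np.float64(0.209))
side 0.66 (array([ 0.5602, -0.1132]), np.float64(0.232))
side 0.63 (array([0.5766, 0.1087]), np.float64(0.208))
side 0.58 (array([0.5679, 0.0049]), np.float64(0.144))
side 0.46 (array([0.4409, 0.366 ]), np.float64(0.774))
side 0.26 (array([0.4122, 0.3363]), np.float64(0.234))
```

View pics/c6.png

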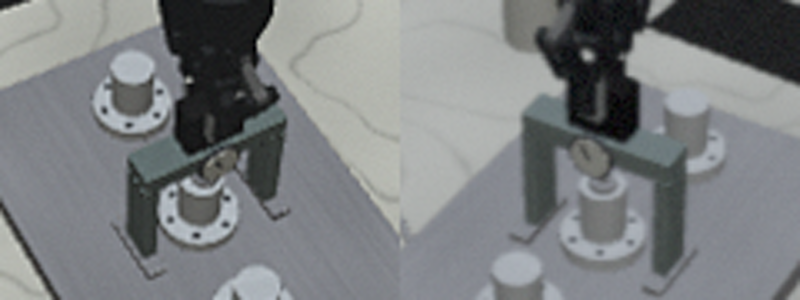

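```bash
python3 -m creep '[[0,0,0.3,0,0.1],[0,0,0.55,0,0.1],[0,0,0.7,0,0.1],[0,0,0.78,0,0.1],[0,0,0.81,0,0.1]]' 60; python3 -m creep '[[0,0,0.01,0,0.1],[0,0,0.02,0,0.1],[0,0,0.03,0,0.1],[0,0,0.04,0,0.1],[0,0,0.05,0,0.1]]' 60;  python3 -m creep '[[0,0,0,0,0.1],[0,0,0,0,0.1],[0,0,0,0,0.1]]' 60
```

```text
clock: 34.12
position: [0.5602, -0.1131, 0.1736]
tool_rot: [-3.142, -0.0, -0.0]
force: [-0.6, 0.9, -3.2]
grip_width: 0.0226
finger_force: 60.8
clock: 34.75
position: [0.5603, -0.113, 0.1718]
tool_rot: [-3.142, -0.001, -0.0]
force: [-10.9, 4.2, 24.4]
grip_width: 0.023
finger_force: 64.7
clock: 35.12
position: [0.5603, -0.113, 0.1718]
tool_rot: [-3.142, -0.001, -0.0]
force: [-7.1, 2.7, 16.2]
grip_width: 0.023
finger_force: 63.7
```

```bash
python3 -m creep '[[0,0,0,0,0.1],[0,0,0,0,0.1]]' 60
python3 - <<'E'
from h import *
cv2.imwrite("pics/scene8.png",grab_frame("scene"));cv2.imwrite("pics/side8.png",grab_frame("side"))
rows=[]
for n,r in(("scene",24),("side",24)):
  C=cam(n);L=[]
  for f,p in((4,[.575,.11,.11]),(6,[.563,.009,.11]),(8,[.560,-.113,.11])):
    a=proj(C,[p])[0].astype(int); L.append(cv2.resize(cv2.imread(f"pics/{n}{f}.png")[a[1]-r:a[1]+r+8,a[0]-r:a[0]+r],(260,290),interpolation=cv2.INTER_CUBIC))
  rows.append(np.hstack(L))
cv2.imwrite("pics/c8.png",np.vstack(rows))
go([.560,-.113,.172],0)
E
```

```text
clock: 35.38
position: [0.5603, -0.113, 0.1718]
tool_rot: [-3.142, -0.001, -0.0]
force: [-6.7, 3.1, 16.1]
grip_width: 0.0231
finger_force: 63.7
move units [-0.005 -0.001 -0.003] twist -0.0 tcp [ 0.5603 -0.113   0.1718] yaw -0.0 q [ 0.13  0.52 -0.05  1.81  0.03  0.82 -1.5 ] t 35.475
```

View pics/c8.png

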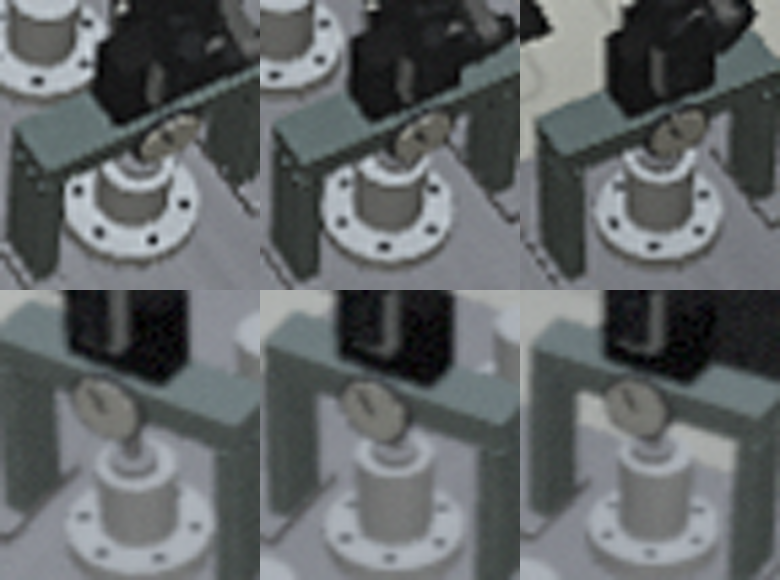

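```bash
python3 -m creep '[[0,0,-0.4,0,0.1],[0,0,-1.1,0,0.1],[0.2,0.7,-1.1,0,0.1],[0.4,1.5,-1.1,0,0.1],[0.6,2.3,-1.1,0,0.1]]' 60; python3 -m creep '[[0.15,0.7,0,0,0.1],[0.22,1.35,0,0,0.1],[0.22,1.58,0,0,0.1],[0.22,1.58,0,0,0.1]]' 60;  python3 - <<'E'
from h import *
go([.610,-.347,.148],0)
grab_frame("scene");grab_frame("side")
for n in("scene","side"):
  C=cam(n);p=pose()[0]
  for k,z,x in(("gauge",p[2]-.142,[p[0],p[1],0]),("pad",0,[.61,-.346,-.05])):
    for d in silhouettes(n,k)[:1]: print(n,k,round(d["p"],2),fit(SH[k],z,[(C,d["mask"].astype(float))],x))
E
```

```text
clock: 36.1
position: [0.5964, -0.2526, 0.2367]
tool_rot: [3.141, -0.0, 0.0]
force: [0.1, 0.7, -6.5]
grip_width: 0.0229
finger_force: 60.8
clock: 36.6
position: [0.6088, -0.3465, 0.2361]
tool_rot: [-3.141, 0.001, -0.001]
force: [-0.7, 0.6, -5.5]
grip_width: 0.0232
finger_force: 60.8
move units [0.021 0.008 1.469] twist -0.01 tcp [ 0.6088 -0.3465  0.2361] yaw -0.001 q [ 0.43  0.65 -0.    1.38  0.    1.11 -1.14] t 36.6
scene pad 0.66 (array([ 0.6116, -0.346 , -0.0654]), np.float64(0.114))
side gauge 0.65 (array([ 0.6088, -0.3404,  0.0551]), np.float64(0.278))
side pad 0.65 (array([ 0.6158, -0.3492, -0.1078]), np.float64(0.135))
```

```bash
python3 -m creep '[[0.02,0,0.5,0.4,0.1],[0.02,0,0.9,0.4,0.1],[0.02,0,1.2,0.4,0.1],[0.02,0,1.35,0.4,0.1],[0.02,0,1.4,0.4,0.1]]' 60; python3 -m creep '[[0,0,0.02,0,0.1],[0,0,0.035,0,0.1],[0,0,0.05,0,0.1],[0,0,0.06,0,0.1],[0,0,0.06,0,0.1]]' 60
```

```text
clock: 37.52
position: [0.6106, -0.346, 0.1526]
tool_rot: [3.142, -0.0, -0.056]
force: [-0.2, 0.1, -4.1]
grip_width: 0.0229
finger_force: 60.7
clock: 38.15
position: [0.6105, -0.346, 0.149]
tool_rot: [-3.142, -0.0, -0.056]
force: [0.8, -0.2, -5.3]
grip_width: 0.0226
finger_force: 60.7
```

```bash
python3 -m creep '[[0,0,0.007,0,0.1],[0,0,0.014,0,0.1],[0,0,0.02,0,0.1],[0,0,0.026,0,0.1],[0,0,0.026,0,0.1]]' 60
```

```text
clock: 38.78
position: [0.6105, -0.3459, 0.1481]
tool_rot: [3.142, -0.0, -0.056]
force: [-4.4, 3.4, 6.1]
grip_width: 0.0227
finger_force: 62.5
```

```bash
python3 -m creep '[[0,0,0,0,0.3],[0,0,0,0,0.6],[0,0,0,0,1],[0,0,0,0,1],[0,0,0,0,1]]' 30; python3 -m creep '[[0,0,-0.5,0,1],[0,0,-1.2,0,1],[0,0,-2,0,1],[0,-0.8,-2.2,-0.2,1],[0,-1.6,-2.2,-0.4,1]]'
python3 - <<'E'
from h import *
go([.575,.09,.22],0)
im=grab_frame("wrist");cv2.imwrite("pics/w9.png",im)
C=cam("wrist")
for d in silhouettes("wrist","gauge")[:1]: print(round(d["p"],2),fit(SH["gauge"],.006,[(C,d["mask"].astype(float))],[.611,-.348,-.04]))
E
```

```text
clock: 39.4
position: [0.6105, -0.346, 0.1474]
tool_rot: [3.142, -0.0, -0.056]
force: [-0.0, -0.4, -0.1]
grip_width: 0.0855
finger_force: 0.0
clock: 40.02
position: [0.6161, -0.2493, 0.2808]
tool_rot: [3.141, -0.002, -0.0]
force: [0.6, -0.3, -0.8]
grip_width: 0.0853
finger_force: 0.0
move units [-0.688 -5.656  1.008] twist -0.0 tcp [ 0.6161 -0.2493  0.2808] yaw -0.0 q [ 0.3   0.55 -0.01  1.44  0.01  1.15 -1.28] t 40.025
```

```bash
python3 -m creep '[[-0.15,-1,0,0,1],[-0.3,-2,0,0,1],[-0.45,-3,0,0,1],[-0.6,-4,0,0,1],[-0.7,-5,0,0,1]]' 40; python3 -m creep '[[0,-0.9,0,0,1],[0,-0.95,0.8,0,1],[0,-0.95,1.6,0,1],[0,-0.95,1.6,0,1]]'
python3 - <<'E'
from h import *
SHORT=cyl(0,.014,.033)+cyl(.014,.052,.018)
im=grab_frame("wrist");cv2.imwrite("pics/w10.png",im)
C=cam("wrist")
for d in silhouettes("wrist","hub_a"):
  v,u=np.nonzero(d["mask"]);p0=atz(C,u.mean(),v.mean(),.05)
  print(round(d["p"],2),[fit(s,.03,[(C,d["mask"].astype(float))],p0,2) for s in(SHORT,SH["hub_a"])])
go([.575,.109,.07],0)
grab_frame("scene")
C=cam("scene")
for d in silhouettes("scene","gauge")[:1]: print(round(d["p"],2),fit(SH["gauge"],.006,[(C,d["mask"].astype(float))],[.611,-.348,-.04]))
E
```

```text
clock: 40.75
position: [0.5734, 0.0515, 0.2797]
tool_rot: [3.142, -0.001, -0.001]
force: [1.6, 0.3, 0.3]
grip_width: 0.0856
finger_force: 0.0
clock: 41.25
position: [0.5723, 0.1064, 0.1811]
tool_rot: [3.14, 0.005, -0.0]
force: [-0.8, -0.3, 0.4]
grip_width: 0.0857
finger_force: 0.0
0.66 [(array([0.5624, 0.005 ]), np.float64(0.054)), (array([0.5636, 0.0068]), np.float64(0.062))]
0.65 [(array([ 0.5575, -0.1173]), np.float64(0.047)), (array([ 0.5579, -0.1172]), np.float64(0.037))]
0.62 [(array([0.5741, 0.1092]), np.float64(0.031)), (array([0.5743, 0.1093]), np.float64(0.045))]
move units [ 0.007 -0.037  1.913] twist -0.0 tcp [0.5745 0.1068 0.1848] yaw -0.001 q [-0.22  0.52 -0.1   1.76  0.06  0.86 -1.91] t 41.35
0.57 (array([ 0.6074, -0.3408, -0.1008]), np.float64(0.219))
```

```bash
python3 -m creep '[[0,-0.04,0.8,0,1],[0,-0.04,1.6,0,1],[0,-0.04,2.06,0,1],[0,-0.04,2.06,0,1],[0,-0.04,2.06,0,0.2]]' 60; python3 -m creep '[[0,0,0,0,0.2],[0,0,0,0,0.2],[0,0,0,0,0.2],[0,0,0,0,0.2]]' 60
python3 - <<'E'
from h import *
go([.575,.109,.2],0)
E
```

```text
clock: 42.08
position: [0.5751, 0.1095, 0.0618]
tool_rot: [-3.141, -0.002, -0.0]
force: [0.4, 0.8, 0.3]
grip_width: 0.07
finger_force: 0.0
clock: 42.58
position: [0.5745, 0.1095, 0.0613]
tool_rot: [-3.141, -0.002, -0.0]
force: [-3.0, -0.3, 15.4]
grip_width: 0.0346
finger_force: 58.4
move units [ 0.012  0.007 -2.312] twist -0.0 tcp [0.5745 0.1095 0.0613] yaw -0.0 q [-0.23  0.7  -0.08  1.83  0.09  0.62 -1.94] t 42.575
```

```bash
python3 -m creep '[[0,0,-0.2,0,0.2],[0,0,-0.8,0,0.2],[0,0,-1.6,0,0.2],[0,0,-2.3,0,0.2],[-0.2,0.7,-2.3,0,0.2]]' 60; python3 -m creep '[[-0.3,0.9,0,0,0.2],[-0.6,1.8,0,0,0.2],[-0.9,2.7,0,0,0.2],[-1.2,3.6,0,0,0.2],[-1.5,4.5,0,0,0.2]]'; python3 -m creep '[[-0.3,0.8,0,-0.3,0.2],[-0.6,1.6,0,-0.6,0.2],[-0.88,2.25,0,-0.6,0.2],[-0.88,2.25,0,-0.6,0.2]]'
python3 - <<'E'
from h import *
go([.4205,-.339,.037],.08)
im=grab_frame("scene");A=im[60:210,190:390];im=grab_frame("side");B=im[90:240,230:430]
cv2.imwrite("pics/c11.png",cv2.resize(np.hstack([A,B]),(800,300)))
for n in("scene","side"):
  C=cam(n)
  for d in silhouettes(n,"reject")[:1]: print(n,round(d["p"],2),fit(SH["reject"],0,[(C,d["mask"].astype(float))],[.42,-.339,.08]))
E
```

```text
clock: 43.2
position: [0.5634, 0.0699, 0.2016]
tool_rot: [-3.139, -0.006, 0.004]
force: [0.8, -0.6, -4.8]
grip_width: 0.0345
finger_force: 60.8
clock: 43.82
position: [0.471, -0.2043, 0.1986]
tool_rot: [3.141, -0.001, 0.0]
force: [1.4, -0.4, -2.8]
grip_width: 0.0347
finger_force: 60.8
clock: 44.32
position: [0.417, -0.3406, 0.1984]
tool_rot: [3.141, 0.0, 0.079]
force: [1.2, 1.1, -4.7]
grip_width: 0.0341
finger_force: 60.9
move units [ 0.062 -0.025  2.689] twist -0.01 tcp [ 0.417  -0.3406  0.1984] yaw 0.079 q [ 0.6   0.44 -0.03  1.87  0.02  0.84 -0.94] t 44.325
scene 0.97 (array([ 0.4204, -0.3395,  0.0678]), np.float64(0.087))
side 0.93 (array([ 0.4226, -0.3397,  0.0829]), np.float64(0.051))
```

View pics/c11.png

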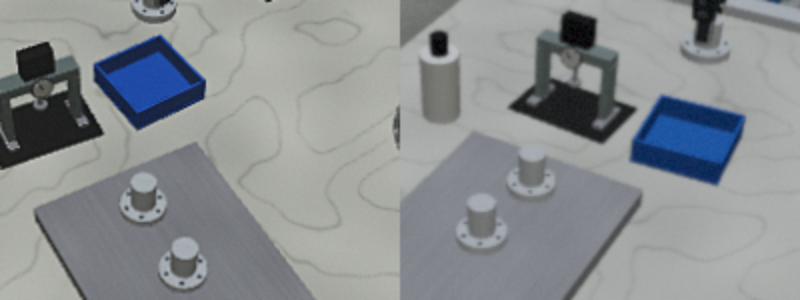

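```bash
python3 -m creep '[[0.06,-0.02,0.7,0,0.2],[0.06,-0.02,1.4,0,0.2],[0.06,-0.02,2,0,0.2],[0.06,-0.02,2.45,0,0.2],[0.06,-0.02,2.6,0,0.2]]' 60; python3 -m creep '[[0,0,0.03,0,0.2],[0,0,0.05,0,0.2],[0,0,0.07,0,0.2],[0,0,0.07,0,0.2]]'
```

```text
clock: 45.15
position: [0.4226, -0.3349, 0.0407]
tool_rot: [-3.14, 0.001, 0.085]
force: [0.5, 0.2, -3.5]
grip_width: 0.0342
finger_force: 60.9
clock: 45.65
position: [0.4227, -0.3363, 0.038]
tool_rot: [3.141, -0.0, 0.084]
force: [-0.1, 0.0, -4.6]
grip_width: 0.0344
finger_force: 60.9
```

```bash
python3 -m creep '[[0,0,0.015,0,0.2],[0,0,0.03,0,0.2],[0,0,0.03,0,0.2],[0,0,0.03,0,0.6],[0,0,0.03,0,0.6]]' 60; python3 -m creep '[[0,0,0,0,0.6],[0,0,0,0,0.6],[0,0,-0.6,0,0.6],[0,0,-1.4,0,0.6],[0,0,-2.2,0,0.6]]';  python3 -m creep '[[0,0,-1,0,1],[0,-0.5,-2,0,1],[0,-1.3,-2,0,1],[0,-2,-2,0,1]]'
python3 - <<'E'
from h import *
SHORT=cyl(0,.014,.033)+cyl(.014,.052,.018)
P,Q=[],[]
for n in("scene","side"):
  C=cam(n); im=grab_frame(n); cv2.imwrite(f"pics/{n}12.png",im)
  for k in("hub_a","cap_a"):
   for d in silhouettes(n,k):
    v,u=np.nonzero(d["mask"]);p0=atz(C,u.mean(),v.mean(),.03)
    z=.005 if abs(p0[1])>.2 else .03
    print(n,k,round(d["p"],2),fit(SHORT if (z<.01 and k=="hub_a") else SH[k],z,[(C,d["mask"].astype(float))],p0,2))
A=cv2.imread("pics/scene12.png")[60:330,150:430];B=cv2.imread("pics/side12.png")[90:360,140:420]
cv2.imwrite("pics/c12.png",cv2.resize(np.hstack([A,B]),(800,386)))
E
```

```text
clock: 46.28
position: [0.4226, -0.3363, 0.0359]
tool_rot: [3.141, -0.0, 0.084]
force: [0.3, 0.3, -0.5]
grip_width: 0.0515
finger_force: 0.0
clock: 46.9
position: [0.4223, -0.336, 0.1692]
tool_rot: [-3.141, 0.0, 0.084]
force: [-0.4, -0.9, 0.3]
grip_width: 0.0513
finger_force: 0.0
clock: 47.4
position: [0.4124, -0.2151, 0.2887]
tool_rot: [3.141, -0.002, 0.084]
force: [0.7, 1.0, 0.7]
grip_width: 0.0851
finger_force: 0.0
scene hub_a 0.88 (array([ 0.5588, -0.1102]), np.float64(0.093))
scene hub_a 0.88 (array([0.5649, 0.0089]), np.float64(0.091))
scene hub_a 0.52 (array([ 0.4226, -0.332 ]), np.float64(0.112))
scene cap_a 0.97 (array([0.4135, 0.3326]), np.float64(0.104))
scene cap_a 0.83 (array([0.4961, 0.3354]), np.float64(0.124))
scene cap_a 0.75 (array([0.5754, 0.3352]), np.float64(0.116))
side hub_a 0.87 (array([ 0.4239, -0.3454]), np.float64(0.305))
side hub_a 0.82 (array([0.5658, 0.0079]), np.float64(0.111))
side hub_a 0.61 (array([ 0.5613, -0.1129]), np.float64(0.169))
side cap_a 0.79 (array([0.4985, 0.3313]), np.float64(0.122))
side cap_a 0.73 (array([0.5782, 0.3314]), np.float64(0.122))
side cap_a 0.61 (array([0.4162, 0.3313]), np.float64(0.099))
```

View pics/c12.png

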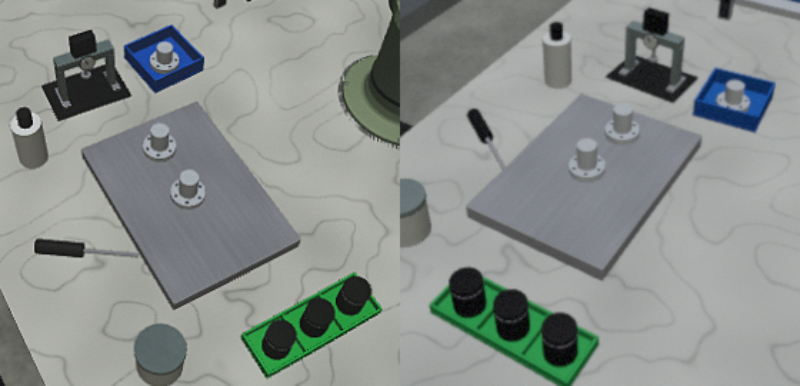

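Both views show the three caps upright in the tray, the short hub upright in the reject box, the two good hubs on the plate and the gauge standing on its pad. The robot is clear of everything.

```bash
python3 -c "
from workcell import bot
print(bot.job_done())"
```

```text
the job is handed in; nothing more can be done
None
```

The job is handed in, though no verdict came back: three caps upright in the tray, all hubs gauged left to right, the short one (leftmost) upright in the reject box, two good hubs on the plate, gauge on its pad, in about 47 s of robot time.

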